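# Hold the reference rod centred in a current-transformer ring

## Robot

A 6-joint arm with a two-finger parallel gripper is mounted at the origin on the work surface. World frame = base frame: x ahead of the robot, y to its left, z up, the work surface at z = 0. Lengths are in m, angles in rad, forces in N, time in s.
With the tool pointing down it reaches from about 0.35 to 0.85 m from the base axis. Payload 8.1 kg.
Tool frame: the origin (TCP) lies at the very end of the fingers, on their centre line; the grasp point (between the pads) lies 19 mm behind it (robot.pinch_z is the distance from the TCP to the grasp point, in m); y points along the fingers, x is the direction in which the jaws open and shut, and the axes are right-handed (so a half turn about y gives the same grasp; the last joint's range is limited). The gripper opens to 93 mm and grips with 3 to 60 N. Pads are 15 mm wide; open, the fingers measure 128 mm over their backs; the gripper's body (75 mm by 188 mm) begins 65 mm behind the grasp point.
Start: joints at [1.03, 0.13, 1.488, -0, 1.523, -0.085], TCP at [0.264, 0.539, 0.188] pointing down, gripper open.
Joint ranges: [-2.96, 2.96], [-0.89, 2.26], [0.02, 2.5], [-1.34, 4.48], [0, 2.73], [-2.66, 2.66]. Speed limits (rad/s): [2.39, 2.39, 2.79, 3.14, 3.14, 3.14].

## Interface

Orientations are given as a rotation vector (axis times angle).
In Python, from plant import robot gives the robot as it stands.
- The arm moves only by the shell command python3 -m inch 'ROWS' [FORCE]. ROWS is JSON, a list of rows, each a list of 5 numbers: the closure, from -1 (fully open) to 1 (shut), then the shift along the world's x, y, z in m, then the turn about the world's z in rad. A call has 1 to 8 rows; each row is the pose to reach, as a shift and turn from the pose measured when the call began; what a row does not reach only later rows make up. A row lasts 1/8 s, in which the tool goes at most 62.5 mm and 10.7 degrees, less where a joint would pass 70% of its speed; a pose out of reach is approached as far as the arm can. A call with a gripper value outside its range is refused whole. The fingers move at their own pace and stop on an object; FORCE is the grip in N (left out, the last holds). Time passes only in rows, so rows that repeat a pose let the fingers close. It gives the time, the measured TCP pose, the force and the opening at its end, in the units of the state.
- robot.read_state(): the state, without advancing time (a new reading comes with each control period).
- robot.read_camera(name): name is "scene" or "top" or "wrist"; returns a dict with "color" (480x640x3 uint8, red, green, blue), "mtx" (3x3 intrinsics, pixels), "R" (3x3) and "t" (3): a world point X has camera coordinates R X + t; the wrist camera has in their place "hand_eye" (4x4, takes a point from camera to tool coordinates, whose origin is the TCP and whose axes are the tool frame's). Camera axes: x right, y down, z forward; pixel columns grow to the right and rows downward; lengths in m; the calibration is good to about 2 mm. A picture is of the moment at which its call begins: read the wrist's pose just before it. There is no depth.
- robot.close_job(): hands the job in, once; it reports no verdict.
The state is a dict: "t": time; "q": joint angles; "dq": joint speeds; "joint_torque": joint torques, N m; "tool_pos": TCP position; "orientation": TCP orientation; "force": force on the tool from outside, world axes, zero at the start; "wrist_torque": the same for the moment, N m; "opening": finger opening in m.
Only numpy, scipy, OpenCV 4.12 (cv2) and the standard library are available. Lean on these libraries where they do the work, as an engineer would, in place of code of your own. Each camera call takes 0.05 s, during which the arm holds its last target. There are 200 camera calls.

## Task

Slide the clear cover of the test fixture fully open by its red fin, then lift the copper reference rod out of its stand by the orange handle and lower it upright through the hole of the blue ring without touching the ring or any part of the fixture. Stop with the middle of the rod's white band level with the ring's top face and the rod centred in the hole, and finish while still holding it there, quite still, for the reading; leave the mug, the tape roll and the breaker on the scale alone.

Things in the scene. Friction and masses are not known exactly. Their poses are not given: they have to be found in the camera images.
- bore_top (a point): Centre of the hole at the TOP face of the blue ring (current transformer: outside diameter 80 mm, hole diameter 26 mm, 24 mm thick, top 110 mm above the bench, 74 mm of open space below it down to the base plate). Fixed in the fixture, lying flat; z up, x and y are the fixture's axes.
- fixture: Fixed test fixture carrying ring and cover, turned up to 0.5 rad; origin on the bench under the hole's centre. Grey base plate 110 mm along x, along y from -65 to 125 mm; four posts; two aluminium rails along y at x = +-47 mm (tops 118 mm above the bench), joined by a crossbar at y = 120 mm. It stands left or right of the robot's centre line, the rod's stand on the other side.
- cover (a joint): Travel of the clear sliding cover in m: 0 = shut over the hole, 0.065 = fully open (end stop). It slides along the fixture's +y axis with about 1.5 N of friction and stays where it is left; it starts within 12 mm of shut. Cover plate 78 mm (x) by 50 mm (y), 4 mm thick, top 117 mm above the bench.
- cover_fin (a point): Centre of the red upright fin on the cover: 30 mm along the fixture's x, 10 mm thick along its y, rising from the plate to 151 mm above the bench (this point 134 mm). It moves with the cover and has the fixture's axes; with the cover shut it is 8 mm to the +y side of the hole's centre.
- rod_handle (a point): Centre of the rod's orange square handle, 26 by 26 mm, 70 mm long along z (up), faces square to its x and y axes, 4 mm button on top. Below it a black finger guard, 38 mm diameter, 5 mm thick, then the copper rod, 10 mm diameter, 100 mm long. 0.11 to 0.22 kg in all. It starts upright in the stand, the guard resting on the stand's top plate.
- rod_band (a point): Middle of the 6 mm wide white band on the copper rod, on the rod's axis, 45 mm above the tip and 95 mm below the handle's centre. z up the rod.
- rod_tip (a point): Lower tip of the copper rod, on its axis, 140 mm below the handle's centre.
- stand: Fixed rod stand, origin under its centre on the bench: dark base 80 by 80 mm, four thin posts, black top plate 64 by 64 mm with its top 110 mm above the bench and a 15 mm hole in the middle in which the rod hangs.
- mug: Blue mug, 80 mm diameter, 95 mm tall, loose on the bench, origin under its centre. Leave alone.
- tape: Roll of tape lying flat, 90 mm diameter, 30 mm high, loose on the bench, origin under its centre. Leave alone.
- breaker: White circuit breaker, 80 by 36 mm, about 75 mm high, lying loose on a low bench scale (18 mm high), origin under its centre. Leave alone.
Not all that is in view belongs to the job. There is more than one size of the part that bears rod_handle; the job needs the smallest.

How it is judged:
By the outcome, as a careful person would: the job done as asked, in the order asked, and still so for the second after the job is handed in, while the arm keeps its last pose, push and grip.
It also fails if it takes over 59 s, if anything falls off the work surface, if the arm or the gripper's body presses on something with over 40 N, if the wrist force passes 120 N, or if a joint passes its speed limit or range.

## Working session

There is one attempt and no reset: what is moved stays moved. The work goes in short steps, Python scripts to look and compute and a shell command to move; the robot and the scene stay as the last step left them, time stands still between calls to the robot, and variables do not carry over. Pictures are saved under pics/ and viewed, about 8 in all and at most 12, crops included, and the job is handed in when it is done.

```bash
ls; mkdir -p pics
python3 - <<'E'
from plant import robot
import cv2,numpy as np
print(robot.read_state(), robot.pinch_z)
np.set_printoptions(precision=4,suppress=True)
for n in("scene","top"):
    c=robot.read_camera(n); cv2.imwrite(f"pics/{n}0.png",c["color"][:,:,::-1]); print(n,c["mtx"],c["R"],c["t"])
E
```

```text
pics
{'t': 0.0, 'q': array([ 1.02960181e+00,  1.31173628e-01,  1.48928139e+00, -1.17727291e-05,
        1.52298206e+00, -8.54003214e-02]), 'dq': array([-0.00028624, -0.00149995,  0.000264  ,  0.00063455, -0.00029754,
        0.00168925]), 'joint_torque': array([ 4.77440146e-03, -5.59823227e+01, -4.91779232e+01,  7.75519735e-02,
        3.52216687e-02, -5.76248203e-05]), 'tool_pos': array([0.26376716, 0.53821792, 0.18737889]), 'orientation': array([-1.3918737 , -0.86602118,  0.86870545]), 'force': array([ 0.96602294,  0.2349226 , -0.20497966]), 'wrist_torque': array([-0.00535582,  0.0230501 , -0.00455657]), 'opening': 0.09282051370430809} 0.0188
scene [[455.9666   0.     320.2677]
 [  0.     455.9666 246.1367]
 [  0.       0.       1.    ]] [[ 0.3435  0.9391 -0.0091]
 [ 0.7047 -0.2642 -0.6585]
 [-0.6208  0.2198 -0.7525]] [-0.2293 -0.3032  1.4098]
top [[521.5315   0.     337.3872]
 [  0.     521.5315 233.9622]
 [  0.       0.       1.    ]] [[ 0.0082 -1.     -0.003 ]
 [-0.9772 -0.0074 -0.212 ]
 [ 0.212   0.0047 -0.9773]] [0.0354 0.559  1.1716]
```

View pics/scene0.png

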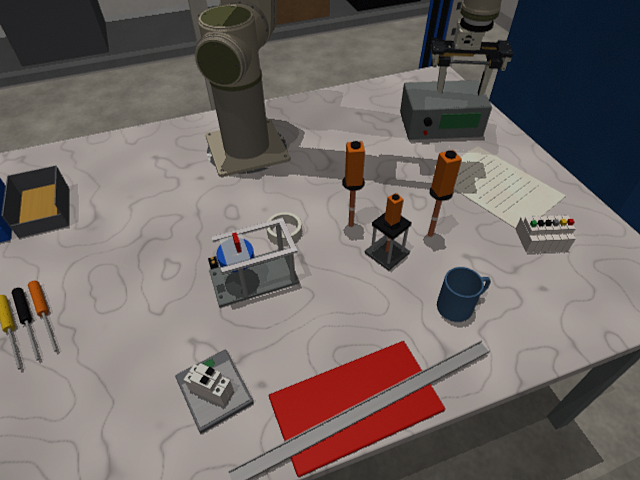

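View pics/top0.png

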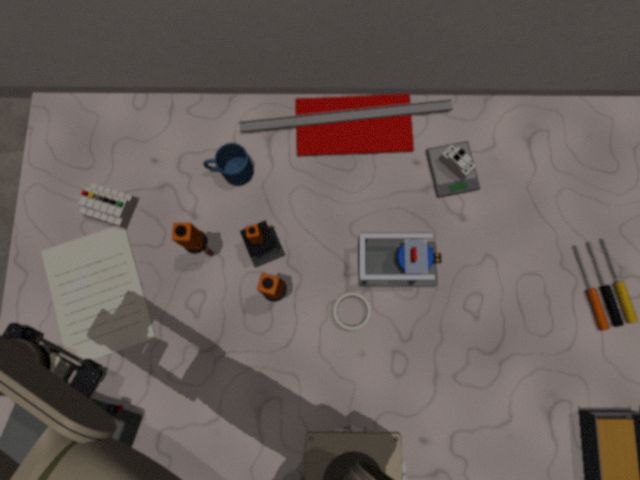

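The overview shows the small-handled rod in the stand at about (255,234) in top, with two bigger decoys near it. The fixture is on the right at about (400,258), with the crossbar toward world +y. The breaker, mug and tape are clear of it. Next I'll enlarge both regions.

Run:
```python
import cv2,numpy as np
s=cv2.imread("pics/scene0.png");t=cv2.imread("pics/top0.png")
z=lambda im,x,y,w,h,k:cv2.resize(im[y:y+h,x:x+w],None,fx=k,fy=k,interpolation=cv2.INTER_CUBIC)
o=np.zeros((600,800,3),np.uint8)
def put(a,x,y): o[y:y+a.shape[0],x:x+a.shape[1]]=a[:600-y,:800-x]
put(z(t,350,220,100,75,4),0,0)       # top fixture
put(z(t,165,215,133,100,3),400,0)    # top rods
put(z(s,200,205,110,100,3.0),0,300)
put(z(s,330,130,140,150,2),400,300)
cv2.imwrite("pics/crop1.png",o)
```

```text
(no output)
```

View pics/crop1.png

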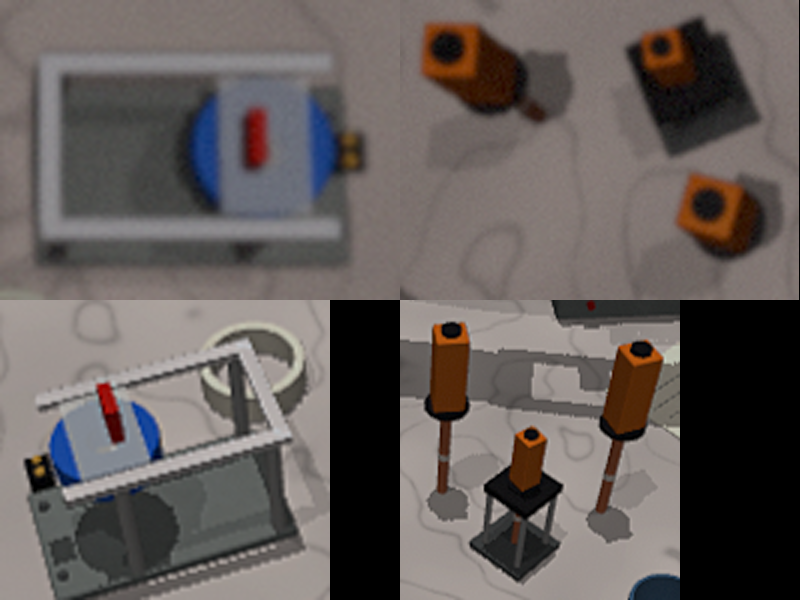

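The small handle's button is at top (251.7,230.3) and scene (395.5,197). The decoys are free-standing and tall. The fin is at about top (414,254), and the rails run nearly along image columns, so yaw is close to 0.

```bash
cat > h.py <<'E'
import cv2,numpy as np
from scipy.spatial.transform import Rotation as Ro
np.set_printoptions(precision=4,suppress=True)
from plant import robot
CAL={}
def load(n):
    c=robot.read_camera(n)
    return c
def ray(c,uv):
    uv=np.atleast_2d(np.asarray(uv,float))
    d=np.c_[uv,np.ones(len(uv))]@np.linalg.inv(c["mtx"]).T@c["R"]
    return -c["R"].T@c["t"],d
def plane(c,uv,z):
    o,d=ray(c,uv); return o+d*((z-o[2])/d[:,2:3])
def tri(c1,p1,c2,p2):
    o1,d1=ray(c1,p1);o2,d2=ray(c2,p2);d1=d1[0];d2=d2[0]
    s=np.linalg.lstsq(np.c_[d1,-d2],o2-o1,rcond=None)[0]
    a=o1+s[0]*d1;b=o2+s[1]*d2
    return (a+b)/2,np.linalg.norm(a-b)
def proj(c,X):
    p=np.atleast_2d(X)@c["R"].T+c["t"];p=p@c["mtx"].T;return p[:,:2]/p[:,2:]
def wrist():
    s=robot.read_state();c=robot.read_camera("wrist");he=np.array(c["hand_eye"])
    T=np.eye(4);T[:3,:3]=Ro.from_rotvec(s["orientation"]).as_matrix();T[:3,3]=s["tool_pos"]
    W=np.linalg.inv(T@he);c["R"]=W[:3,:3];c["t"]=W[:3,3];return c,s
def mask(img,lo,hi,roi):
    h=cv2.cvtColor(img,cv2.COLOR_RGB2HSV);m=cv2.inRange(h,np.array(lo),np.array(hi))
    r=np.zeros_like(m);x,y,w,hh=roi;r[y:y+hh,x:x+w]=m[y:y+hh,x:x+w];return r
def cen(m):
    c=max(cv2.findContours(m,cv2.RETR_EXTERNAL,cv2.CHAIN_APPROX_NONE)[0],key=cv2.contourArea);M=cv2.moments(c)
    return np.array([M["m10"]/M["m00"],M["m01"]/M["m00"]]),c
E
python3 - <<'E'
from h import *
T=load("top");S=load("scene")
for n,a,b in(("small",(251.7,230.3),(395.5,197)),("A",(180.7,230.7),(450.5,154)),("B",(267.7,283.3),(355.5,144))):print(n,tri(T,a,S,b))
for n,a,b in(("guardA",0,0),):pass
mt=mask(T["color"],(0,150,90),(8,255,255),(385,235,60,45));ms=mask(S["color"],(0,150,90),(8,255,255),(215,215,50,60))
a,ca=cen(mt);b,cb=cen(ms);print("fin",a,b,tri(T,a,S,b),cv2.minAreaRect(ca),cv2.boundingRect(cb))
# rails: outer/inner edge lines on z=.118
g=cv2.cvtColor(T["color"],cv2.COLOR_RGB2HSV)
sub=T["color"][222:292,352:445].astype(int)
print(sub[:,20].mean(1)[::1].astype(int)); print(sub[:,45].mean(1).astype(int)); print(sub[:,75].mean(1).astype(int))
bl=mask(T["color"],(105,130,60),(125,255,255),(385,230,60,55));q,cc=cen(bl);pb=plane(T,cc[:,0].astype(float),.11);print("blue",pb[:,:2].min(0),pb[:,:2].max(0))
# small handle
om=mask(T["color"],(5,170,90),(20,255,255),(238,218,30,30));q,cc=cen(om);print("orange",q,cv2.boundingRect(cc),cv2.minAreaRect(cc))
h=cv2.cvtColor(T["color"],cv2.COLOR_RGB2HSV)[222:250,243:272];print(h[:,:,2])
E
```

```text
small (array([0.5379, 0.2213, 0.1872]), np.float64(0.001416650659063623))
A (array([0.5211, 0.3507, 0.2544]), np.float64(0.0016703394455152198))
B (array([0.4178, 0.1745, 0.2553]), np.float64(0.002584315586194262))
fin [414.0541 254.036 ] [235.244  237.5714] (array([ 0.4961, -0.127 ,  0.1489]), np.float64(0.00029869288524653816)) ((414.0, 254.0), (10.0, 2.0), 90.0) (233, 233, 6, 10)
[119 117 119 121 117 123 121 118 121 118 110 121 135 140 135 121 102  83
  73  76  74  76  77  73  67  70  67  69  65  73  74  77  73  79  72  74
  76  74  77  76  77  80  78  80  76  78  77  77  77  75  78  88 106 127
 135 139 134 112  91  80  83  80  74  73  82  98 106 108 111 113]
[114 115 117 118 118 117 118 118 117 113 113 122 134 141 135 123  99  81
  70  75  73  72  75  73  65  57  47  37  39  39  39  36  37  40  35  34
  39  37  33  30  29  34  34  35  39  45  54  60  61  64  73  78 105 125
 138 140 133 108  82  70  72  68  68  72  82  96 104 111 111 113]
[109 106 105 106 111 111 114 116 116 112 112 121 138 139 139 125 113 114
 115 102  94  88  91  92  94  93  94  92  94  92  93  93  97  96  93  9
[... 3020 characters left out ...]
 23  22  24  24  25  29  27  24  26  21  21  26
   22  19  18  14  19  19  19  18  13  20  16]
 [111  97  69  40  14  17  17  17   9  20  22  22   9  21  21  21  16  25
    9  21  25  19  23  19  22  17  19  15  12]
 [116 102  87  54  26  19  22  16  20  18  25  15  22  18  18  18  18  19
   19  18  17  13  23  22  15  22  22  10  11]
 [113 110  95  62  31  17  17  21  24  22  12  25  17  22  15  18  17  24
   24  12  25  17  18  24  21  20   7  15  24]
 [112 110 103  75  44  30  23  12  17  24  19  20  14  17  27  25  25  20
   22  13  26   9  22  17  15  16  14  15  22]
 [116 114 104  85  54  34  18  17  20  22  23  16  14  21  19  17  20  20
   23  21  20  20  12  14  16  19  18  22  30]]
```

```bash
python3 -m inch '[[1,0.05,-0.05,0.06,0],[1,0.09,-0.11,0.12,0],[1,0.13,-0.17,0.15,0],[1,0.17,-0.23,0.15,0],[1,0.21,-0.28,0.15,0],[1,0.23,-0.30,0.15,0],[1,0.23,-0.30,0.15,0]]' 20
python3 - <<'E'
from h import *
c,s=wrist();print(Ro.from_rotvec(s["orientation"]).as_matrix(),s["tool_pos"],s["force"],s["opening"],c["hand_eye"],-c["R"].T@c["t"])
cv2.imwrite("pics/w1.png",c["color"][:,:,::-1])
print(proj(c,[[.538,.221,.189]]))
E
```

```text
t: 1.08
tool_pos: [0.4951, 0.2361, 0.3381]
orientation: [-1.392, -0.866, 0.867]
force: [1.1, 0.8, 0.8]
opening: 0.0281
[[ 0.4415 -0.0002 -0.8973]
 [ 0.8973 -0.0011  0.4415]
 [-0.0011 -1.     -0.0003]] [0.4951 0.2361 0.3381] [1.1229 0.7882 0.7662] 0.028101279343018395 [[ 1.      0.0001 -0.0015 -0.0012]
 [ 0.0015 -0.2641  0.9645 -0.1956]
 [-0.0003 -0.9645 -0.2641  0.0733]
 [ 0.      0.      0.      1.    ]] [0.4289 0.2676 0.5336]
[[324.1269 259.6561]]
```

View pics/w1.png

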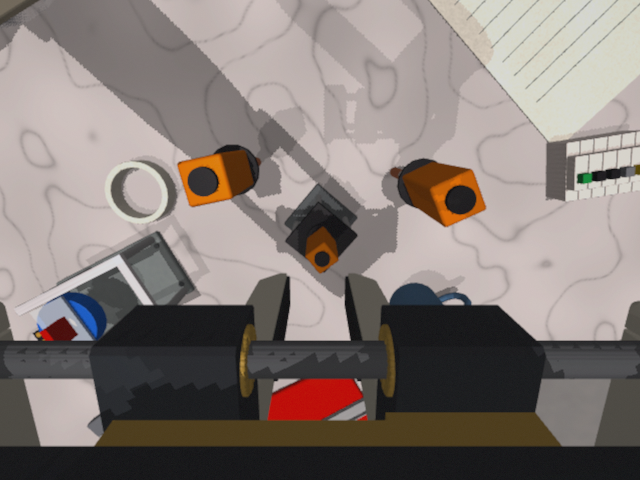

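The wrist view has the small handle's button at (322,259) against a prediction of (324,260), so the calibration holds. The gripper's long side lies along the jaw axis. Next I'll measure the handle's yaw from its bright top face.

Run:
```python
from h import *
c,s=wrist();im=c["color"]
h=cv2.cvtColor(im,cv2.COLOR_RGB2HSV)
roi=(300,240,45,40);m=mask(im,(5,170,40),(22,255,255),(300,222,45,55))
v=h[:,:,2][m>0];print(np.histogram(v,12))
thr=cv2.threshold(v.reshape(-1,1),0,255,cv2.THRESH_OTSU)[0];print(thr)
mt=((m>0)&(h[:,:,2]>thr)).astype(np.uint8)*255
pts=cv2.findNonZero(mt)[:,0].astype(float)
P=plane(c,pts,.185)[:,:2].astype(np.float32)
r=cv2.minAreaRect(P*1000);print("all bright",r)
z=cv2.resize(im[222:282,292:352,::-1],None,fx=7,fy=7,interpolation=cv2.INTER_NEAREST)
z2=cv2.resize(cv2.cvtColor(mt,cv2.COLOR_GRAY2BGR)[222:282,292:352],None,fx=6,fy=6,interpolation=cv2.INTER_NEAREST)
o=np.zeros((420,790,3),np.uint8);o[:,:420]=z;o[:360,425:785]=z2;cv2.imwrite("pics/c2.png",o)
```

```text
(array([ 12,  13,  26,  37, 371,  26,  18,  29,  32,  35,  62, 187]), array([ 54.    ,  61.9167,  69.8333,  77.75  ,  85.6667,  93.5833,
       101.5   , 109.4167, 117.3333, 125.25  , 133.1667, 141.0833,
       149.    ]))
113.0
all bright ((535.9043579101562, 219.13616943359375), (24.78973388671875, 24.717744827270508), 12.349320411682129)
```

View pics/c2.png

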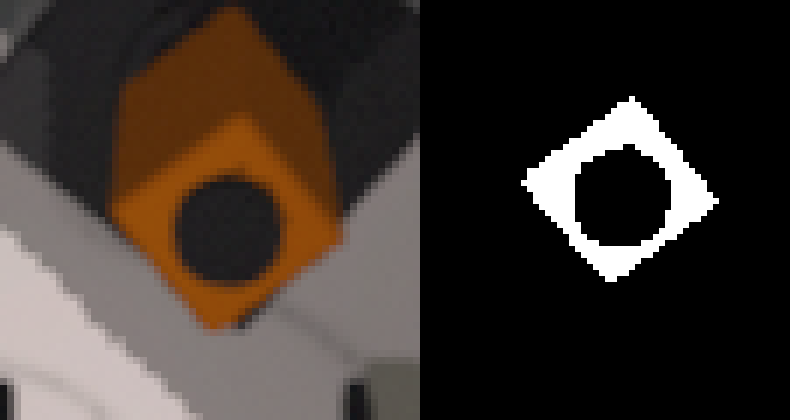

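The handle is at about (0.536, 0.220) with yaw 12.35°. I'll move to the -y side of the fin with the gripper shut and the jaw axis along y.

```bash
python3 -m inch '[[1,0,-0.06,0,0.15],[1,0,-0.12,0,0.30],[1,0,-0.18,0,0.457],[1,0,-0.24,0,0.457],[1,0,-0.30,0,0.457],[1,0,-0.36,-0.03,0.457],[1,0,-0.401,-0.06,0.457],[1,0,-0.401,-0.09,0.457]]'
python3 - <<'E'
from h import *
c,s=wrist();im=c["color"]
cv2.imwrite("pics/w2.png",im[:,:,::-1])
T=load("top")
print(plane(T,[[400,235.1],[400,276.5]],.118))
print("fin pred",proj(c,[[.496,-.127,.151]]),s["tool_pos"],s["q"],s["opening"])
E
```

```text
t: 2.17
tool_pos: [0.4956, -0.1684, 0.2461]
orientation: [-1.214, -1.203, 1.205]
force: [-0.1, 0.6, -0.3]
opening: 0.0004
[[ 0.5445 -0.1011  0.118 ]
 [ 0.451  -0.0994  0.118 ]]
fin pred [[368.0545 230.7476]] [ 0.4956 -0.1684  0.2461] [-0.4241 -0.0957  1.6127 -0.0017  1.6239 -1.9876] 0.00037401132051085564
```

View pics/w2.png

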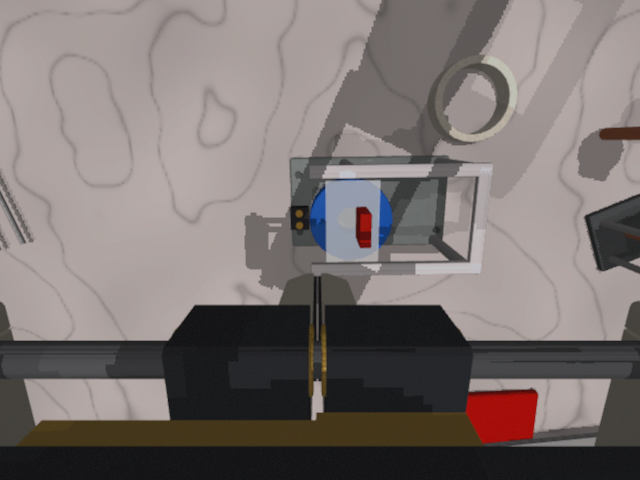

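The fin is red at about (364,228), the ring is blue at about (350,218), and the rails are horizontal in the image, so the fixture yaw is about 0. The gripper is clear on the -y side. I'll descend and push in +y.

```bash
python3 -m inch '[[1,0.001,0,-0.05,0],[1,0.001,0,-0.095,0],[1,0.001,0,-0.118,0],[1,0.001,0,-0.118,0]]' 20
python3 -m inch '[[1,0,0.008,0,0],[1,0,0.016,0,0],[1,0,0.03,0,0],[1,0,0.045,0,0],[1,0,0.055,0,0],[1,0,0.055,0,0]]'
python3 - <<'E'
from h import *
T=load("top")
mt=mask(T["color"],(0,150,90),(8,255,255),(355,235,90,45));a,ca=cen(mt);print(a,plane(T,a,.151))
cv2.imwrite("pics/t3.png",T["color"][:,:,::-1])
E
```

```text
t: 2.78
tool_pos: [0.4944, -0.1638, 0.1247]
orientation: [-1.203, -1.202, 1.208]
force: [-0.3, -0.2, 1.3]
opening: 0.0004
t: 3.52
tool_pos: [0.4944, -0.1079, 0.1247]
orientation: [-1.202, -1.203, 1.209]
force: [-0.1, -0.5, -0.5]
opening: 0.0003Traceback (most recent call last):
  File "<stdin>", line 3, in <module>
  File "h.py", line 30, in cen
    c=max(cv2.findContours(m,cv2.RETR_EXTERNAL,cv2.CHAIN_APPROX_NONE)[0],key=cv2.contourArea);M=cv2.moments(c)
ValueError: max() iterable argument is empty
```

Run:
```python
from h import *
S=load("scene");ms=mask(S["color"],(0,150,60),(8,255,255),(205,205,100,70));n=cv2.countNonZero(ms);print(n)
if n>3:
    b,cb=cen(ms);print(b,plane(S,b,.149))
z=cv2.resize(S["color"][190:310,190:330,::-1],None,fx=5,fy=5);cv2.imwrite("pics/s3.png",z)
```

```text
74
[236.3683 241.6698] [[ 0.5085 -0.1273  0.149 ]]
```

View pics/s3.png

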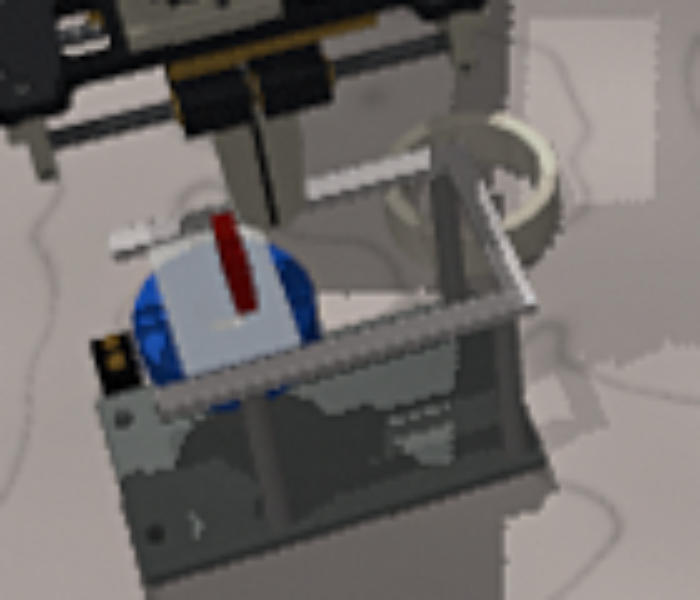

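In the scene view the fin is still shut, at about crop (230,260), and the fingertips show at (275,222), behind or above it, so the push missed. I'll check against the wrist view.

Run:
```python
from h import *
c,s=wrist();S=load("scene");print(s["tool_pos"],"tcp in scene",proj(S,s["tool_pos"]),"tcp in wrist",proj(c,s["tool_pos"]))
for z in(.117,.151):print(proj(c,[[.496,-.127,z]]),proj(S,[[.511,-.127,z]]),proj(S,[[.481,-.127,z]]))
cv2.imwrite("pics/w3.png",c["color"][:,:,::-1])
```

```text
[ 0.4944 -0.1088  0.1247] tcp in scene [[244.923  242.3485]] tcp in wrist [[319.2986 270.6363]]
[[289.1906 268.875 ]] [[238.979  252.3945]] [[235.7782 242.5916]]
[[284.2961 291.5072]] [[236.6431 241.828 ]] [[233.4027 231.9694]]
```

View pics/w3.png

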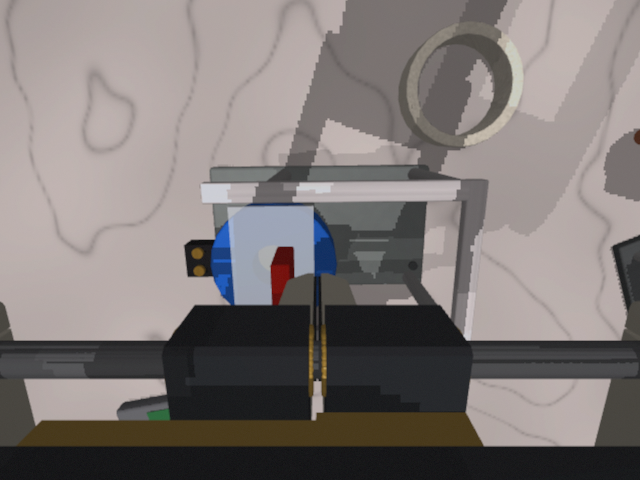

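Run:
```python
from h import *
c,s=wrist();print(c["mtx"])
m=mask(c["color"],(100,120,40),(130,255,255),(190,180,160,130))
p=cv2.findNonZero(m)[:,0];print(p.min(0),p.max(0))
print("pred ring L/R",proj(c,[[.498,-.175,.11],[.498,-.095,.11],[.498,-.135,.11]]))
print("pred rail -x outer ends (y=-.2..)",proj(c,[[.451,-.18,.118],[.451,-.015,.118]]))
```

```text
[[355.9595   0.     317.0048]
 [  0.     355.9595 236.9705]
 [  0.       0.       1.    ]]
[211 203] [336 306]
pred ring L/R [[214.068  268.5023]
 [341.6511 267.9409]
 [277.8645 268.2216]]
pred rail -x outer ends (y=-.2..) [[195.0089 195.6785]
 [483.6482 194.4339]]
```

The tool pose agrees with the ring and rails in the wrist view. However, both views put the visible fingertips about 25 mm short of the stated TCP, so the fingers passed just over the fin. I'll go back and descend further in small steps, watching the force.

```bash
python3 -m inch '[[1,0,0,0.03,0],[1,0.001,-0.03,0.03,0],[1,0.001,-0.059,0.02,0],[1,0.001,-0.059,0,0],[1,0.001,-0.059,-0.004,0],[1,0.001,-0.059,-0.004,0]]'
python3 -m inch '[[1,0,0,-0.002,0],[1,0,0,-0.004,0],[1,0,0,-0.004,0]]'
python3 - <<'E'
from h import *
S=load("scene");s=robot.read_state();print(s["tool_pos"],s["force"])
z=cv2.resize(S["color"][190:310,190:310,::-1],None,fx=5,fy=5,interpolation=cv2.INTER_CUBIC)
for p in proj(S,[s["tool_pos"],s["tool_pos"]+[0,0,.025]]):cv2.circle(z,tuple(int(v) for v in (p-190)*5+2),3,(0,255,0),-1)
cv2.imwrite("pics/s4.png",z)
E
```

```text
t: 4.53
tool_pos: [0.4951, -0.1681, 0.1206]
orientation: [-1.202, -1.201, 1.208]
force: [0.3, 0.4, 0.1]
opening: 0.0006
t: 4.9
tool_pos: [0.4952, -0.1679, 0.1167]
orientation: [-1.202, -1.202, 1.208]
force: [-0.6, -0.2, -0.1]
opening: 0.0003
[ 0.4952 -0.168   0.1168] [ 0.4774  0.4965 -0.3216]
```

View pics/s4.png

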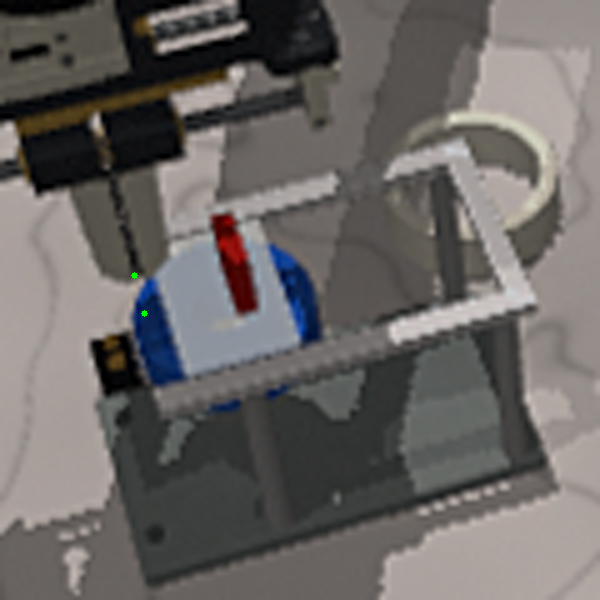

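This confirms it: the visible tip matches the TCP shifted up 25 mm (upper green dot). I'll treat the real tip as TCP z + 25 mm, lower the tip to about 0.129 and push.

```bash
python3 -m inch '[[1,0.001,0,-0.007,0],[1,0.001,0,-0.013,0],[1,0.001,0,-0.013,0]]'
python3 -m inch '[[1,0,0.01,0,0],[1,0,0.02,0,0],[1,0,0.03,0,0],[1,0,0.04,0,0],[1,0,0.05,0,0],[1,0,0.06,0,0],[1,0,0.068,0,0],[1,0,0.068,0,0]]'
python3 - <<'E'
from h import *
S=load("scene");ms=mask(S["color"],(0,150,60),(8,255,255),(205,205,100,70));b,cb=cen(ms);print(b,plane(S,b,.142))
E
```

```text
t: 5.32
tool_pos: [0.4955, -0.1677, 0.1027]
orientation: [-1.201, -1.201, 1.209]
force: [0.1, -0.1, -0.6]
opening: 0.0003
t: 6.32
tool_pos: [0.4957, -0.0989, 0.1028]
orientation: [-1.2, -1.202, 1.209]
force: [0.8, -0.4, -0.9]
opening: 0.0002
[259.5125 236.2724] [[ 0.5042 -0.0769  0.142 ]]
```

The fin now moves with the fingers, and its centre is 22 mm ahead of the TCP. I'll push to the end stop.

```bash
python3 -m inch '[[1,0,0.004,0,0],[1,0,0.008,0,0],[1,0,0.008,0,0]]'
python3 -m inch '[[1,0,0.003,0,0],[1,0,0.003,0,0]]'
python3 -m inch '[[1,0,0.003,0,0],[1,0,0.003,0,0]]'
python3 - <<'E'
from h import *
S=load("scene");ms=mask(S["color"],(0,150,60),(8,255,255),(205,205,100,70));b,cb=cen(ms);print(b,plane(S,b,.142))
E
```

```text
t: 6.75
tool_pos: [0.4958, -0.0909, 0.1028]
orientation: [-1.201, -1.202, 1.208]
force: [0.7, -1.1, 0.2]
opening: 0.0002
t: 7.0
tool_pos: [0.4959, -0.0877, 0.1028]
orientation: [-1.2, -1.202, 1.208]
force: [0.2, -0.0, -0.3]
opening: 0.0006
t: 7.25
tool_pos: [0.4959, -0.0845, 0.1028]
orientation: [-1.2, -1.202, 1.208]
force: [-0.8, -0.4, -0.1]
opening: 0.0006
[265.7692 234.5128] [[ 0.504 -0.063  0.142]]
```

```bash
for i in 1 2; do python3 -m inch '[[1,0,0.002,0,0],[1,0,0.002,0,0]]'|grep -E 'pos|force'; done
python3 - <<'E'
from h import *
S=load("scene");ms=mask(S["color"],(0,150,60),(8,255,255),(205,205,100,70));b,cb=cen(ms);print(b,plane(S,b,.142))
E
```

```text
tool_pos: [0.4959, -0.0831, 0.1029]
force: [-0.3, -4.9, -0.1]
tool_pos: [0.4959, -0.083, 0.1029]
force: [-1.0, -10.4, -2.5]
[266.2604 234.7847] [[ 0.5051 -0.0623  0.142 ]]
```

End stop reached: 10 N, with no motion over the last step. Next I'll back off, lift and go above the rod with the gripper open.

```bash
python3 -m inch '[[1,0,-0.015,0.01,0],[1,0,-0.015,0.07,0],[1,0,-0.01,0.13,0],[1,0.01,0.04,0.18,0],[0,0.02,0.10,0.19,0.07],[-1,0.03,0.16,0.19,0.14],[-1,0.04,0.22,0.19,0.2155],[-1,0.0406,0.28,0.19,0.2155]]'
python3 -m inch '[[-1,0,0.022,0,0],[-1,0,0.023,0,0],[-1,0,0.023,0,0],[-1,0,0.023,0,0]]'
python3 - <<'E'
from h import *
c,s=wrist();im=c["color"];R=Ro.from_rotvec(s["orientation"]).as_matrix();print(s["tool_pos"],s["opening"],np.degrees(np.arctan2(R[1,0],R[0,0])))
p=proj(c,[[.536,.219,.185]])[0];print(p)
T=load("top");cv2.imwrite("pics/t5.png",T["color"][:,:,::-1]);cv2.imwrite("pics/w5.png",im[:,:,::-1])
m=mask(im,(5,170,40),(22,255,255),(int(p[0])-45,int(p[1])-45,90,90));v=cv2.cvtColor(im,cv2.COLOR_RGB2HSV)[:,:,2]
thr=cv2.threshold(v[m>0].reshape(-1,1),0,255,cv2.THRESH_OTSU)[0];pts=cv2.findNonZero(((m>0)&(v>thr)).astype(np.uint8))[:,0].astype(float)
print(len(pts),pts.min(0),pts.max(0))
for z in(.185,):print(cv2.minAreaRect((plane(c,pts,z)[:,:2]*1000).astype(np.float32)))
E
```

```text
t: 8.85
tool_pos: [0.5369, 0.1982, 0.2936]
orientation: [-1.095, -1.358, 1.368]
force: [1.1, 0.0, 0.6]
opening: 0.0357
t: 9.35
tool_pos: [0.5372, 0.2199, 0.294]
orientation: [-1.096, -1.357, 1.367]
force: [-0.5, -0.8, -0.1]
opening: 0.0759
[0.5372 0.2199 0.294 ] 0.07590928086443503 102.10882977878877
[317.6931 226.4754]
303 [304. 213.] [331. 240.]
((536.0906372070312, 218.8675994873047), (24.37342643737793, 23.798397064208984), 11.557758331298828)
```

View pics/w5.png

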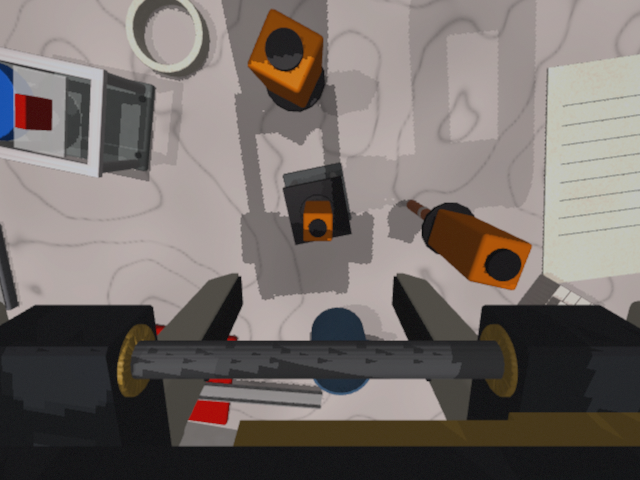

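The wrist view puts the handle at (318,227), which gives (0.5361, 0.2189) and yaw 11.6°. The gripper is centred within 1 mm and decoy A is outside the body. I'll descend.

```bash
python3 -m inch '[[-1,-0.0006,-0.0005,-0.04,0],[-1,-0.0006,-0.0005,-0.08,0],[-1,-0.0006,-0.0005,-0.11,0],[-1,-0.0006,-0.0005,-0.135,0],[-1,-0.0006,-0.0005,-0.155,0],[-1,-0.0006,-0.0005,-0.17,0],[-1,-0.0006,-0.0005,-0.18,0],[-1,-0.0006,-0.0005,-0.18,0]]'
python3 - <<'E'
from h import *
S=load("scene");s=robot.read_state();print(s["tool_pos"],s["force"],s["opening"])
z=cv2.resize(S["color"][100:280,310:490,::-1],None,fx=3.3,fy=3.3,interpolation=cv2.INTER_CUBIC)
cv2.imwrite("pics/s6.png",z)
E
```

```text
t: 10.45
tool_pos: [0.5363, 0.2194, 0.1134]
orientation: [-1.095, -1.356, 1.368]
force: [-0.1, -0.6, 0.1]
opening: 0.0926
[0.5367 0.2196 0.1142] [-1.0608  0.291  -0.1154] 0.09294885218285859
```

View pics/s6.png

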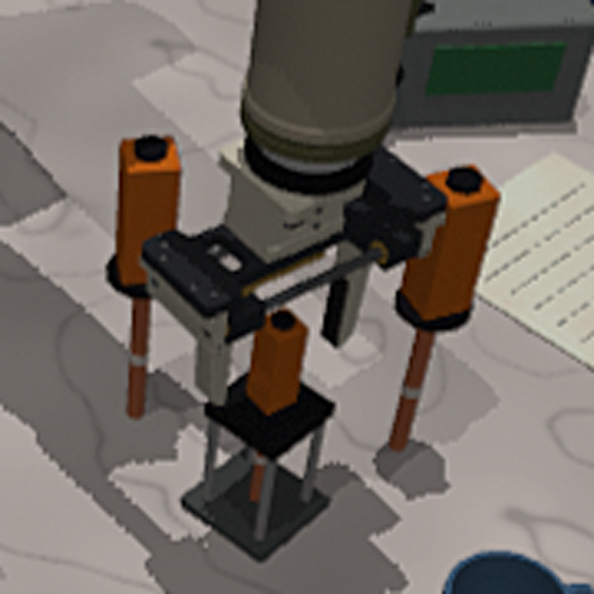

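The fingers straddle the small handle with tips at about (212,395) and (330,340) and the handle between them at (277,365). Nothing is touching decoy A. I'll close.

```bash
python3 -m inch '[[1,0,0,0,0],[1,0,0,0,0],[1,0,0,0,0],[1,0,0,0,0],[1,0,0,0,0],[1,0,0,0,0],[1,0,0,0,0],[1,0,0,0,0]]' 45
python3 -m inch '[[1,0,0,0,0],[1,0,0,0,0],[1,0,0,0.004,0],[1,0,0,0.008,0],[1,0,0,0.008,0]]'
```

```text
t: 11.5
tool_pos: [0.5367, 0.2196, 0.1141]
orientation: [-1.096, -1.357, 1.367]
force: [-0.0, -0.0, -0.1]
opening: 0.026
t: 12.12
tool_pos: [0.5371, 0.2198, 0.1227]
orientation: [-1.096, -1.358, 1.366]
force: [0.4, -0.7, -1.4]
opening: 0.0257
```

Gripped at 26 mm, with the weight (-1.4 N) showing. I'll lift straight up.

```bash
python3 -m inch '[[1,0,0,0.015,0],[1,0,0,0.035,0],[1,0,0,0.055,0],[1,0,0,0.08,0],[1,0,0,0.105,0],[1,0,0,0.13,0],[1,0,0,0.15,0],[1,0,0,0.165,0]]'
python3 -m inch '[[1,0,-0.02,0,0],[1,0,-0.06,0,0],[1,-0.01,-0.10,0,0],[1,-0.015,-0.14,0,0],[1,-0.02,-0.18,0,0],[1,-0.03,-0.22,0,0],[1,-0.035,-0.25,0,0],[1,-0.036,-0.27,0,0]]'
python3 - <<'E'
from h import *
s=robot.read_state();print(s["tool_pos"],s["force"],s["opening"])
c,_=wrist();S=load("scene");T=load("top")
for n,k in(("w7",c),("s7",S),("t7",T)):cv2.imwrite(f"pics/{n}.png",k["color"][:,:,::-1])
o=np.zeros((600,800,3),np.uint8)
def put(k,X,w,h,f,x,y):
    p=proj(k,X)[0].astype(int);a,b=max(p[0]-w//2,0),max(p[1]-h//2,0);print(a,b,f)
    z=cv2.resize(k["color"][b:b+h,a:a+w,::-1],None,fx=f,fy=f,interpolation=cv2.INTER_CUBIC);o[y:y+z.shape[0],x:x+z.shape[1]]=z
put(S,[.50,-.10,.19],100,150,4,0,0);put(T,[.50,-.10,.15],130,100,3,405,0)
o[305:305+288,405:405+384]=cv2.resize(c["color"][:,:,::-1],(384,288),interpolation=cv2.INTER_AREA)
cv2.imwrite("pics/c7.png",o)
E
```

```text
t: 13.12
tool_pos: [0.5374, 0.2198, 0.2897]
orientation: [-1.097, -1.359, 1.365]
force: [1.0, 0.9, -1.3]
opening: 0.0258
t: 14.12
tool_pos: [0.5001, -0.0525, 0.2888]
orientation: [-1.097, -1.357, 1.365]
force: [0.2, 0.2, -2.4]
opening: 0.0259
[ 0.5001 -0.0525  0.2888] [ 0.2232  0.2168 -2.3673] 0.025916744376118704
195 146 4
336 202 3
```

View pics/c7.png

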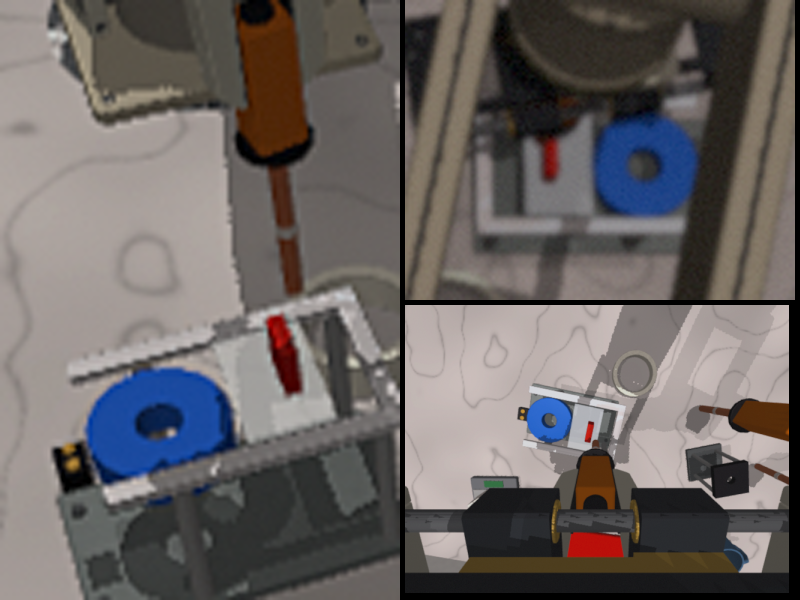

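The cover is fully open and the rod hangs upright in the grip. The hole is at scene (234.5,251.7) and top (416,256.3), and the band is at scene (266.8,204). From here I'll only use numbers.

```bash
cat >> h.py <<'E'
def hole(c,X,half):
    p=proj(c,X)[0];x,y=(p-half).astype(int);k=4
    im=cv2.resize(c["color"][y:y+2*half,x:x+2*half],None,fx=k,fy=k,interpolation=cv2.INTER_CUBIC)
    h=cv2.cvtColor(im,cv2.COLOR_RGB2HSV);b=(h[:,:,0]>100)&(h[:,:,0]<130)&(h[:,:,1]>110)
    v=h[:,:,2][b];t=np.median(v);m=(b&(h[:,:,2]>.75*t)).astype(np.uint8)
    cs,hi=cv2.findContours(m,cv2.RETR_CCOMP,cv2.CHAIN_APPROX_NONE)
    hs=[q for q,g in zip(cs,hi[0]) if g[3]>=0 and len(q)>20];q=max(hs,key=cv2.contourArea)
    o=max(cs,key=cv2.contourArea)
    f=lambda pts:(np.array(pts)+.5)/k-.5+[x,y]
    return f(q[:,0]),f(o[:,0])
def rodpx(c,Xtop,Xbot,w=7):
    # sample the copper rod row by row in the scene image
    a,b=proj(c,Xtop)[0],proj(c,Xbot)[0];h=cv2.cvtColor(c["color"],cv2.COLOR_RGB2HSV).astype(int);out=[]
    for r in range(int(a[1]),int(b[1])+1):
        u=a[0]+(b[0]-a[0])*(r-a[1])/(b[1]-a[1]);cols=np.arange(int(u)-w,int(u)+w+1)
        hh,ss,vv=h[r,cols].T;cp=(hh<14)&(ss>95)&(vv>25)
        out.append((r,cols[cp].mean() if cp.any() else np.nan,cp.sum(),ss[cp].mean() if cp.any() else 0))
    return np.array(out)
E
python3 - <<'E'
from h import *
S=load("scene");T=load("top");c,s=wrist()
for n,k,hw in(("S",S,28),("T",T,26),("W",c,40)):
    try:
        q,o=hole(k,[.498,-.136,.11],hw);P=plane(k,q,.11)[:,:2]
        e=cv2.fitEllipse((P*1000).astype(np.float32));eo=cv2.fitEllipse((plane(k,o,.11)[:,:2]*1000).astype(np.float32))
        print(n,"hole",e,"outer",eo)
    except Exception as ex:print(n,ex)
h=s["tool_pos"]+[0,0,.0359];print(s["tool_pos"])
print("band pred",proj(S,h-[0,0,.095]),"tip",proj(S,h-[0,0,.14]),"guardbot",proj(S,h-[0,0,.04]))
print(rodpx(S,h-[0,0,.045],h-[0,0,.15]))
E
```

```text
S hole ((497.08172607421875, -135.25112915039062), (26.876300811767578, 27.271089553833008), 94.14010620117188) outer ((494.90850830078125, -136.29248046875), (71.97420501708984, 77.96446228027344), 18.273338317871094)
T hole ((497.55389404296875, -135.92320251464844), (26.37989616394043, 26.900609970092773), 130.9069061279297) outer ((496.10552978515625, -135.6300811767578), (73.11752319335938, 77.35820770263672), 40.71364974975586)
W hole ((495.9413757324219, -137.76266479492188), (26.8764705657959, 26.983549118041992), 121.90739440917969) outer ((494.2020263671875, -138.46109008789062), (73.91764831542969, 77.82689666748047), 16.070411682128906)
[ 0.501  -0.0502  0.2892]
band pred [[267.2155 202.057 ]] tip [[269.3072 217.8766]] guardbot [[264.4386 181.0557]]
[[183.     263.       7.     231.    ]
 [184.     262.5      4.     208.25  ]
 [185.          nan   0.       0.    ]
 [186.          nan   0.       0.    ]
 [187.     265.5      4.     163.75  ]
 [188.     265.5      4.     173.    ]
 [189.     265.5      4.     183.    ]
 [190.     266.       5.     165.4   ]
 [191.     266. 
[... 493 characters left out ...]
204.          nan   0.       0.    ]
 [205.     268.3333   3.     131.6667]
 [206.     267.5      4.     192.    ]
 [207.     268.       5.     158.6   ]
 [208.     268.       5.     153.8   ]
 [209.     268.5      4.     169.5   ]
 [210.     268.5      4.     172.5   ]
 [211.     268.5      4.     179.5   ]
 [212.     268.5      4.     187.25  ]
 [213.     268.5      4.     179.75  ]
 [214.     268.5      4.     166.25  ]
 [215.     269.5      4.     165.75  ]
 [216.     269.5      4.     172.5   ]
 [217.     269.5      4.     178.75  ]
 [218.     269.5      4.     166.    ]
 [219.          nan   0.       0.    ]
 [220.          nan   0.       0.    ]
 [221.          nan   0.       0.    ]]
```

All three cameras agree on the bore to about 2 mm, and the rod hangs vertical within a pixel. I'll move above the bore.

```bash
python3 -m inch '[[1,-0.001,-0.02,0,0],[1,-0.002,-0.05,0,0],[1,-0.003,-0.075,0,0],[1,-0.004,-0.0868,0,0],[1,-0.004,-0.0868,0,0],[1,-0.004,-0.0868,0,0]]'
python3 -m inch '[[1,0,0,-0.025,0],[1,0,0,-0.04,0],[1,0,0,-0.04,0],[1,0,0,-0.04,0]]'
cat > chk.py <<'E'
from h import *
S=load("scene");s=robot.read_state();h=s["tool_pos"]+[0,0,.0359]
print(s["tool_pos"],s["force"],s["opening"],Ro.from_rotvec(s["orientation"]).as_matrix()[2])
f=lambda z:proj(S,h-[0,0,z])
r=rodpx(S,h-[0,0,.045],h-[0,0,.15]);r=r[r[:,2]<6]
print("pred band",f(.095),"tip",f(.14));g=r[(r[:,2]>=4)]
a=f(.05)[0];b=f(.14)[0];pc=a[0]+(b[0]-a[0])*(g[:,0]-1.6-a[1])/(b[1]-a[1])
print("col offset obs-pred: mean",np.mean(g[:,1]-pc),"slope/px",np.polyfit(g[:,0],g[:,1]-pc,1)[0])
print("weak rows",[(int(x[0]),int(x[2]),int(x[3])) for x in r if x[2]<4])
E
python3 chk.py
```

```text
t: 15.18
tool_pos: [0.4973, -0.1357, 0.2893]
orientation: [-1.096, -1.36, 1.366]
force: [-0.2, 0.6, -2.3]
opening: 0.0257
t: 15.68
tool_pos: [0.4975, -0.1356, 0.25]
orientation: [-1.096, -1.36, 1.366]
force: [-0.8, 1.3, -1.0]
opening: 0.026
[ 0.4977 -0.1357  0.2503] [ 0.6214  0.3656 -0.8877] 0.02582350648601907 [ 0.0011 -1.      0.0046]
pred band [[228.0329 225.2162]] tip [[231.4783 240.0143]]
col offset obs-pred: mean 1.2090167655920085 slope/px 0.008241844225403756
weak rows [(209, 3, 230), (210, 0, 0), (211, 1, 196), (226, 0, 0), (227, 0, 0), (228, 2, 126), (234, 3, 189), (238, 3, 191), (239, 3, 202), (240, 3, 202), (241, 0, 0), (242, 0, 0), (243, 0, 0)]
```

The scene-frame rod axis sits about 1–2 mm toward +y of the TCP, which matches the wrist-derived bias. I'll correct by (-1, -1.5) mm and descend partly, to just above the ring.

```bash
python3 -m inch '[[1,-0.001,-0.0015,0,0],[1,-0.001,-0.0015,-0.01,0],[1,-0.001,-0.0015,-0.022,0],[1,-0.001,-0.0015,-0.022,0],[1,-0.001,-0.0015,-0.022,0]]'
sed -i 's/-1.6-a\[1\]/-a[1]/' h.py chk.py
cat >> chk.py <<'E'
# rod axis line (u as function of v) against vertical line through bore in scene image
A=proj(S,[[.4973,-.1355,.11]])[0];B=proj(S,[[.4973,-.1355,.20]])[0]
k=np.polyfit(g[:,0],g[:,1],1);u=np.polyval(k,g[:,0].mean());ub=A[0]+(B[0]-A[0])*(g[:,0].mean()-A[1])/(B[1]-A[1])
print("rod col - bore-line col:",u-ub,"px; bore px",A)
E
python3 chk.py
```

```text
t: 16.35
tool_pos: [0.4965, -0.1372, 0.2281]
orientation: [-1.097, -1.36, 1.366]
force: [0.1, -0.1, -0.9]
opening: 0.026
[ 0.4967 -0.1372  0.2285] [ 0.0017  0.8107 -1.7945] 0.025956159630601057 [ 0.001  -1.      0.0045]
pred band [[228.9094 232.4097]] tip [[232.2656 246.7059]]
col offset obs-pred: mean 0.7635788858539037 slope/px 0.005735143083596041
weak rows [(217, 3, 228), (218, 0, 0), (219, 1, 202), (233, 0, 0), (234, 0, 0), (235, 1, 131), (238, 3, 185), (242, 3, 195), (246, 3, 198), (247, 3, 196), (248, 0, 0), (249, 0, 0)]
rod col - bore-line col: -0.13268601976704986 px; bore px [234.1344 251.0281]
```

Run:
```python
from h import *
c,s=wrist();im=c["color"];p=s["tool_pos"]
h=cv2.cvtColor(im,cv2.COLOR_RGB2HSV);m=mask(im,(5,170,40),(22,255,255),(270,255,95,130))
v=h[:,:,2];pts=cv2.findNonZero(m)[:,0];print(len(pts),pts.min(0),pts.max(0))
col=v[:,317];print("col317 rows 285-350",[int(x) for x in col[285:350:2]]); print("mask",m[285:350:2,317]//255)
for r in(300,310,320,330,340):
    cs=np.where(m[r,270:365])[0]+270;print(r,cs.min() if len(cs) else 0,cs.max() if len(cs) else 0,int(v[r,300]),end='; ')
print(proj(c,p+[0,0,.0749]),proj(c,p+[0,0,.0709]),"corners",proj(c,[p+[0,0,.0709]+a*.013*Ro.from_rotvec(s["orientation"]).as_matrix()[:,0]+b*.013*Ro.from_rotvec(s["orientation"]).as_matrix()[:,2] for a in(-1,1) for b in(-1,1)]).round(1).tolist())
for k in("W",):
    q,o=hole(c,[.4965,-.137,.11],45);print(cv2.fitEllipse((plane(c,q,.11)[:,:2]*1000).astype(np.float32)))
```

```text
4320 [284 255] [350 340]
col317 rows 285-350 [87, 86, 87, 87, 86, 87, 87, 86, 86, 97, 107, 110, 110, 110, 111, 82, 22, 19, 18, 20, 22, 23, 22, 20, 20, 22, 20, 22, 40, 43, 51, 65, 58]
mask [1 1 1 1 1 1 1 1 1 1 1 1 1 1 1 1 0 0 0 0 0 0 0 0 0 0 0 0 0 0 0 0 0]
300 285 349 87; 310 284 350 110; 320 285 349 110; 330 285 349 22; 340 288 345 31; [[320.0692 340.0639]] [[319.9823 334.5736]] corners [[287.6, 363.4], [286.1, 304.3], [352.3, 363.4], [354.0, 304.3]]Traceback (most recent call last):
  File "<stdin>", line 10, in <module>
  File "h.py", line 38, in hole
    hs=[q for q,g in zip(cs,hi[0]) if g[3]>=0 and len(q)>20];q=max(hs,key=cv2.contourArea)
                                                               ~~~^^^^^^^^^^^^^^^^^^^^^^^^
ValueError: max() iterable argument is empty
```

The wrist view shows the handle centred on the TCP within 0.5 mm in x. In the scene view, rod and bore line match to 0.3 mm in y. I'll descend 59 mm.

```bash
python3 -m inch '[[1,0,0,-0.008,0],[1,0,0,-0.018,0],[1,0,0,-0.028,0],[1,0,0,-0.038,0],[1,0,0,-0.047,0],[1,0,0,-0.054,0],[1,0,0,-0.059,0],[1,0,0,-0.059,0]]'
python3 -m inch '[[1,0,0,0,0],[1,0,0,0,0]]'
sed -i 's/-\[0,0,.15\]/-[0,0,.094]/' chk.py
python3 chk.py
python3 - <<'E'
from h import *
S=load("scene");h=cv2.cvtColor(S["color"],cv2.COLOR_RGB2HSV).astype(int)
for r in range(236,262):print(r,' '.join('%3d,%3d,%3d'%tuple(x) for x in h[r,228:242]))
E
```

```text
t: 17.45
tool_pos: [0.4967, -0.1372, 0.1693]
orientation: [-1.097, -1.361, 1.366]
force: [0.1, 0.3, -1.3]
opening: 0.0257
t: 17.7
tool_pos: [0.4969, -0.1373, 0.1697]
orientation: [-1.098, -1.361, 1.366]
force: [0.5, -0.5, -1.9]
opening: 0.0259
[ 0.4969 -0.1373  0.1696] [-0.4139 -0.2103 -0.9761] 0.025959919103818292 [ 0.0008 -1.      0.0042]
pred band [[233.2379 250.9496]] tip [[236.3055 264.0131]]
col offset obs-pred: mean 0.43022047124003077 slope/px 0.15492629020124604
weak rows [(238, 1, 203), (239, 1, 167), (242, 3, 193), (243, 3, 196), (246, 3, 194)]
rod col - bore-line col: -0.46222743362366714 px; bore px [234.1344 251.0281]
236  13,237, 87  13,222, 78  13,248, 71  12,203, 49  11,136, 15 105,255,  8 105,146,  7   0,191,  4  60,255,  2  18, 77, 43  16, 44, 98  14, 37,118  17, 36,114  15, 32,112
237  12,218, 68   8,181, 31  15,157, 13 102,255, 10 105,185, 11 150, 64,  4  18,213,  6 120,157, 13 112,184, 54 115, 90, 96 127, 29,116 122, 30,110 125, 26,107  14, 26,108
238 110,191,  4 107,255,  7 108,182,  7 108,116, 11  72,142,  9  30,191,  4 130,255,  9 110,223, 63 109,206,124 109,
[... 3311 characters left out ...]
 109,227, 90
258 110,214, 80 109,214, 80 109,214, 80 109,223, 79 109,220, 80 109,223, 80 109,223, 80 110,214, 81 109,219, 78 109,225, 77 110,216, 84 109,218,104 109,220,102 110,215,103
259 109,219, 79 110,214, 80 109,223, 80 109,223, 80 109,220, 80 110,208, 81 109,219, 79 110,214, 80 109,222, 78 109,214, 88 110,215, 90 109,223,102 109,217,101 109,220,101
260 110,220, 80 110,208, 81 109,226, 79 110,216, 79 110,201, 80 109,235, 77 110,219, 77 110,214, 80 109,227, 91 109,228,103 109,220,103 109,227,101 109,237,100 109,242, 99
261 109,223, 80 108,223, 80 110,219, 79 110,216, 78 110,217, 80 109,223, 87 109,222, 86 110,216, 91 109,230,103 109,240,101 109,242,100 109,234, 98 110,189, 96 112,140,102
```

The rod is centred in the scene view to about 0.3 mm. The band's mid row is 252.4 against 252.6 expected, so it is roughly 0.5 mm high. I'll trim that, let it settle and hand in.

```bash
python3 -m inch '[[1,0,0,-0.0005,0],[1,0,0,-0.0005,0],[1,0,0,-0.0005,0],[1,0,0,-0.0005,0]]'
python3 - <<'E'
from h import *
S=load("scene");s=robot.read_state();print(s["tool_pos"],s["force"],s["opening"],abs(s["dq"]).max())
h=cv2.cvtColor(S["color"],cv2.COLOR_RGB2HSV).astype(int);print(h[248:257,233:236,1].mean(1))
ms=mask(S["color"],(0,150,60),(8,255,255),(250,205,40,70));print("fin",cen(ms)[0])
E
```

```text
t: 18.3
tool_pos: [0.4968, -0.1373, 0.1691]
orientation: [-1.098, -1.361, 1.366]
force: [0.3, -0.9, -0.7]
opening: 0.0257
[ 0.4969 -0.1373  0.1691] [ 0.6742 -0.0753 -0.7368] 0.02561018833139646 0.0018589015022516483
[171.     173.3333 181.6667 129.6667  50.3333  44.3333 147.6667 117.3333
 168.3333]
fin [265.7939 233.8121]
```

```bash
python3 -c "
from plant import robot
print(robot.close_job()); print(robot.read_state()['tool_pos'])"
```

```text
the job is handed in; nothing more can be done
None
the job is handed in; nothing more can be done
```

I slid the cover open by its red fin to the end stop. Then I lifted the smallest-handled rod out of its stand and lowered it through the ring. I handed the job in at about 18.4 s, with the rod still held there.

**Last checks**
- **Centring:** the scene camera put the rod within about 0.3 mm of the hole's centre across its view. In x I could only confirm it to about 1 mm.
- **Band height:** before the last 0.5 mm trim, the band was within about 0.6 mm of the ring's top face. After the trim, the height reading was on target at 0.1691 m.
- **Hold:** joint speeds were below 0.002 rad/s, and the grip opening was steady at 26 mm. No contact force showed beyond the rod's weight.

**What went wrong or disagreed**
- **Missed first push:** the first push passed over the fin. The cameras showed the fingertips about 25 mm short of the stated tool point, so I allowed for that in everything after.
- **Camera disagreement:** the wrist camera differed from the fixed cameras by 1.5–2.5 mm. I aimed between the two and settled the rest by comparing rod and ring within the scene view.
- **Cover position:** at the stop the fin held still against 10 N. Its later image position read about 1 mm less than when pressed, perhaps because the fingers hid part of it earlier. I did not push it again.

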